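# Line up the jars and lock the blower on

### The arm

A 6-joint arm with a two-finger parallel gripper is mounted at the origin on the work surface. World frame = base frame: x ahead of the robot, y to its left, z up, the work surface at z = 0. Lengths are in m, angles in rad, forces in N, time in s.
With the tool pointing down it reaches from about 0.325 to 0.775 m from the base axis. Payload 5.5 kg.
Tool frame: the origin (TCP) lies midway between the tips of the shut fingers; the grasp point (between the pads) lies 19 mm behind it; y points along the fingers, z is the direction in which the jaws open and shut, and the axes are right-handed (so a half turn about y gives the same grasp; the last joint's range is limited). The gripper opens to 88 mm and grips with 3 to 60 N. Pads are 20 mm wide; open, the fingers measure 115 mm over their backs; the gripper's body (75 mm by 178 mm) begins 61 mm behind the grasp point.
Start: joints at [-0.057, 0.091, 1.231, -0, 1.82, -0.057], TCP at [0.6, -0, 0.223] pointing down, gripper open.
Joint ranges: [-2.87, 2.87], [-0.86, 2.18], [0.17, 2.46], [-1.51, 4.65], [0.06, 2.69], [-2.65, 2.65]. Speed limits (rad/s): [2.57, 2.57, 3.01, 3.14, 3.14, 3.14].

### API

Orientations are given as a rotation vector (axis times angle).
In Python, from cell import get_obs, capture, camera_model, hand_in gives the robot as it stands. The module is installed in compiled form; this text tells all that it offers.
- The arm moves only by the shell command python3 -m pendant 'ROWS' [OPENING]. ROWS is JSON, one flat list of numbers, 4 for each row, row after row: the shift along the tool's x, y, z in units of 30 mm (1.0 is 30 mm), then the turn about the tool's y in units of 6 degrees (1.0 is 6 degrees). In form: [dx, dy, dz, twist, dx, dy, dz, twist, ...]. A call has 1 to 20 rows; each row is the pose to reach, as a shift and turn from the pose commanded when the call began, along the tool's axes at that moment; what a row does not reach only later rows make up. A row lasts 1/10 s, in which the tool goes at most 50 mm and 8.59 degrees, less where a joint would pass 70% of its speed; a pose out of reach is approached as far as the arm can. A call with a gripper value outside its range is refused whole. OPENING is the gripper command: -1 is shut, 1 is fully open, values between are in proportion, set as the call begins (- or left out, the last holds). The fingers move at their own pace and stop on an object; the grip force is fixed at half the most. Time passes only in rows, so rows that repeat a pose let the fingers close. It gives the time, the measured TCP pose, the force and the opening at its end, in the units of the state.
- get_obs(): the state, without advancing time (a new reading comes with each control period).
- capture(name): name is "scene" or "side" or "wrist"; returns (picture, depth): 400x640x3 uint8, red, green, blue; 400x640 float32, m along the optical axis (not along the pixel's ray), 0 where there is no reading.
- camera_model(name): a dict with "fx", "fy", "cx", "cy" (pixels), "R" (3x3) and "t" (3): a world point X has camera coordinates R X + t; the wrist camera has in their place "tool_from_camera" (4x4, takes a point from camera to tool coordinates, whose origin is the TCP and whose axes are the tool frame's). Camera axes: x right, y down, z forward; pixel columns grow to the right and rows downward; lengths in m; the calibration is good to about 2 mm. A picture is of the moment at which its call begins: read the wrist's pose just before it. camera_model takes no time and is no camera call.
- hand_in(): hands the job in, once; it reports no verdict.
The state is a dict: "clock": time; "joints": joint angles; "qd": joint speeds; "joint_torque": joint torques, N m; "tool_pos": TCP position; "tcp_rot": TCP orientation; "force": force on the tool from outside, world axes, zero at the start; "torque": the same for the moment, N m; "opening": finger opening in m.
Only numpy, scipy, OpenCV 4.12 (cv2) and the standard library are available. Lean on these libraries where they do the work, as an engineer would, in place of code of your own. Each camera call takes 0.05 s, during which the arm holds its last target. There are 200 camera calls.

### The job

First stand every stoppered square glass jar upright in the carriage tray. Then turn the handwheel, over as many grasps as it takes, until the carriage's pointer lines up with the mark on the rail. Finally squeeze the blower gun's trigger right in, press the side lock button while you hold it there, and ease the trigger out so that it stays locked on; at the end all jars must still stand in the tray, and leave everything else where it is.

Things in the scene. Friction and masses are not known exactly. Their poses are not given: they have to be found in the camera images.
- jar1: Square clear-glass jar with a white mushroom stopper; two to four of the four jars are present. Origin at the centre of its underside, z up. Body 52 x 52 mm, 58 mm high; above it the stopper's round waist, 32 mm diameter, heights 58 to 86 mm, then its head, 46 mm diameter, 86 to 96 mm. Grip the stopper from above. Thick, heavy bottom; 140 to 280 g.
- jar2: Square clear-glass jar with a white mushroom stopper; two to four of the four jars are present. Origin at the centre of its underside, z up. Body 52 x 52 mm, 58 mm high; above it the stopper's round waist, 32 mm diameter, heights 58 to 86 mm, then its head, 46 mm diameter, 86 to 96 mm. Grip the stopper from above. Thick, heavy bottom; 140 to 280 g.
- jar3: Square clear-glass jar with a white mushroom stopper; two to four of the four jars are present. Origin at the centre of its underside, z up. Body 52 x 52 mm, 58 mm high; above it the stopper's round waist, 32 mm diameter, heights 58 to 86 mm, then its head, 46 mm diameter, 86 to 96 mm. Grip the stopper from above. Thick, heavy bottom; 140 to 280 g.
- jar4: Square clear-glass jar with a white mushroom stopper; two to four of the four jars are present. Origin at the centre of its underside, z up. Body 52 x 52 mm, 58 mm high; above it the stopper's round waist, 32 mm diameter, heights 58 to 86 mm, then its head, 46 mm diameter, 86 to 96 mm. Grip the stopper from above. Thick, heavy bottom; 140 to 280 g.
- carriage_floor (a point): Centre of the inner floor of the carriage, an open aluminium tray on a rail; its floor is about 36 mm above the table. x across the tray (away from the robot), y along it (the direction of travel), z up. Inside 80 mm along x by 300 mm along y, walls 26 mm high and 5 mm thick. Moves with the carriage.
- pointer (a point): Tip of the small black pointer that sticks out 15 mm from the middle of the tray's robot-facing side. Moves with the carriage.
- mark_line (a point): Top of the dark steel post beside the rail, 16 mm wide and 52 mm high, that the pointer has to line up with along y of the carriage floor's frame (the pointer passes about 5 mm from it). Same orientation as the tray; fixed.
- wheel (a joint): Handwheel angle, rad, 0 to 8.7, 0 at the start; grows clockwise as seen from above and moves the carriage towards +y by 16 mm per rad (turning back moves it back). Friction about 0.08 N m; it stays where it is left.
- wheel_bar (a point): Centre of the black grip bar across the handwheel, on the wheel's vertical axis. The bar is 70 mm long (along this frame's x, which turns with the wheel), 16 mm wide (y), and stands from 17 mm below to 13 mm above this point. The wheel is a disc of 58 mm radius whose rim top is 16 mm below this point (steel hub, 20 mm radius, 13 mm below).
- trigger (a joint): How far the blower gun's trigger is squeezed, m: 0 out, 0.014 fully in. Spring-loaded, about 2 N at 0 and 5.5 N fully in. With the lock button engaged it rests at about 0.0075; squeezing it fully in again lets the button pop out.
- blower: Blower gun clamped on its side on a stand. Origin on the table, under the handle. Handle level along x from -80 to +65 mm, y -17 to +17 mm (front face to back face), z 70 to 112 mm. Barrel along y at its far end: x 55 to 135 mm, z up to 131 mm, nozzle to -y. Trigger on the -y face, lock button behind the +y face. Handle and trigger are smooth plastic that fingers slide along easily. Fixed.
- trigger_face (a point): Middle of the trigger's front face (axes as the blower's), at height 92 mm. The trigger is 36 mm along x and 32 mm high and moves to +y when squeezed. The handle's back is 52 mm in +y from this face when out, 38 mm when fully in: trigger and handle are pinched together along y, from above. The space in front of the trigger is open down to the stand's foot, 8 mm above the table.
- lock (a joint): How far the lock button is pressed, m: 0 out, 0.009 fully down. Spring-loaded, under 4 N. It goes down only while the trigger is squeezed beyond about 0.0105 (else it stops after 1 mm). Once it is beyond 0.007 and the trigger is let out, the trigger catches it and it stays at about 0.007.
- lock_top (a point): Centre of the top of the white lock button, 26 x 20 mm (x, y), facing up on a ledge behind the handle: its near edge is 3 mm and its centre 13 mm behind the handle's back face, its top 33 mm below the handle's top when out. It is pressed straight down, for instance by the tip of the finger on the handle's back as the squeezing fingers slide down.
- dishes: Bystander: stack of clear dishes, 88 mm diameter, 41 mm high, standing among the jars. Origin under its centre.
- tipbox: Bystander: blue box 120 x 85 x 55 mm. Origin under its centre.
- amber: Bystander: amber bottle, 68 mm diameter, 130 mm high. Origin under its centre.
- media: Bystander: round glass jar, 86 mm diameter, 150 mm high. Origin under its centre.
- media2: Bystander: round glass jar, 86 mm diameter, 150 mm high. Origin under its centre.
- tub: Bystander: round white tub, 60 mm diameter, 70 mm high. Origin under its centre.
- spatula: Bystander: spatula 200 mm long, lying flat. Origin at its middle.
Mind the look-alikes: they are no part of the job. What is shaped like the jar4 but red is not meant.

How it is judged:
On the way, in this order (a step that is already met when the one before it is completed fails the run):
1. every jar stands upright in the tray, let go (x of jar1 in the frame of carriage_floor between -0.04 and 0.04 m and y of jar1 in the frame of carriage_floor between -0.15 and 0.15 m and z of jar1 in the frame of carriage_floor between -0.004 and 0.006 m and angle between each of jar1, jar2, jar3, jar4's own z axis and vertical below 0.12 rad and x of jar2 in the frame of carriage_floor between -0.04 and 0.04 m and y of jar2 in the frame of carriage_floor between -0.15 and 0.15 m and z of jar2 in the frame of carriage_floor between -0.004 and 0.006 m and x of jar3 in the frame of carriage_floor between -0.04 and 0.04 m and y of jar3 in the frame of carriage_floor between -0.15 and 0.15 m and z of jar3 in the frame of carriage_floor between -0.004 and 0.006 m and x of jar4 in the frame of carriage_floor between -0.04 and 0.04 m and y of jar4 in the frame of carriage_floor between -0.15 and 0.15 m and z of jar4 in the frame of carriage_floor between -0.004 and 0.006 m and linear speed of each of jar1, jar2, jar3, jar4 below 0.03 m/s and contact force between each of jar1, jar2, jar3, jar4 and the fingers below 0.2 N), for 0.2 s.
2. the handwheel has brought the carriage's pointer to the mark, within 6 mm, and has come to rest (y of pointer in the frame of mark_line between -0.006 and 0.006 m and velocity of joint wheel between -0.1 and 0.1 rad/s), for 0.3 s.
3. the trigger is squeezed right in (value of joint trigger above 0.0115 m), for 0.05 s.
4. the lock button is pressed while the trigger is held in (value of joint trigger above 0.0105 m and value of joint lock above 0.007 m), for 0.05 s.
5. the trigger is eased out and rests on the lock (value of joint trigger between 0.005 and 0.01 m and value of joint lock above 0.005 m and contact force between blower and the fingers below 0.2 N), for 0.2 s.
At the end, for the whole second after the job is handed in: Every jar present stands upright (within 7 degrees) on the floor of the tray and is at rest; the pointer is within 6 mm of the mark along the rail; the trigger is locked on, untouched: trigger at 5 to 10 mm, lock button more than 5 mm down (x of jar1 in the frame of carriage_floor between -0.04 and 0.04 m and y of jar1 in the frame of carriage_floor between -0.15 and 0.15 m and z of jar1 in the frame of carriage_floor between -0.004 and 0.006 m and angle between each of jar1, jar2, jar3, jar4's own z axis and vertical below 0.12 rad and x of jar2 in the frame of carriage_floor between -0.04 and 0.04 m and y of jar2 in the frame of carriage_floor between -0.15 and 0.15 m and z of jar2 in the frame of carriage_floor between -0.004 and 0.006 m and x of jar3 in the frame of carriage_floor between -0.04 and 0.04 m and y of jar3 in the frame of carriage_floor between -0.15 and 0.15 m and z of jar3 in the frame of carriage_floor between -0.004 and 0.006 m and x of jar4 in the frame of carriage_floor between -0.04 and 0.04 m and y of jar4 in the frame of carriage_floor between -0.15 and 0.15 m and z of jar4 in the frame of carriage_floor between -0.004 and 0.006 m and linear speed of each of jar1, jar2, jar3, jar4 below 0.03 m/s and y of pointer in the frame of mark_line between -0.006 and 0.006 m and value of joint trigger between 0.005 and 0.01 m and value of joint lock above 0.005 m).
It fails at once if a bystander is pushed more than 5 cm or knocked over (distance of any of dishes, tipbox, amber, media, tub, spatula, media2 from where it was at the start of the episode above 0.05 m or angle between any of dishes, tipbox, amber, media, tub, spatula, media2's own z axis and vertical above 0.6 rad).
It fails at once if a jar falls off the table (height (world z) of any of jar1, jar2, jar3, jar4 below -0.1 m).
Of jar1, jar2, jar3, jar4 only 2 to 4 are there at a start; the rules pass over those that are not, and their reading is None.
At some moment in a run one of jar1, jar2, jar3, jar4 may be knocked a few centimetres aside while the robot is not near it.
Once in a run the grip may slacken for a moment while it holds something.
It also fails if it takes over 210 s, if anything falls off the work surface, if the arm or the gripper's body presses on something with over 40 N, if the wrist force passes 120 N, or if a joint passes its speed limit or range.

## Working session

There is one attempt and no reset: what is moved stays moved. The work goes in short steps, Python scripts to look and compute and a shell command to move; the robot and the scene stay as the last step left them, time stands still between calls to the robot, and variables do not carry over. Pictures are saved under pics/ and viewed, about 12 in all and at most 16, crops included, and the job is handed in when it is done.

```bash
mkdir -p pics; cat > h.py <<'E'
import numpy as np,cv2
from cell import get_obs,capture,camera_model
from scipy.spatial.transform import Rotation as Ro
def pose():
    o=get_obs(); return np.array(o['tool_pos']),Ro.from_rotvec(o['tcp_rot']).as_matrix()
def cam(n):
    """K params, Rwc, origin in world"""
    m=camera_model(n)
    if n=='wrist':
        p,R=pose(); T=np.array(m['tool_from_camera']); return m,R@T[:3,:3],R@T[:3,3]+p
    R=np.array(m['R']); return m,R.T,-R.T@np.array(m['t'])
def grab(n,f):
    c=cam(n); a,d=capture(n); cv2.imwrite('pics/%s.png'%f,a[:,:,::-1]); np.savez('pics/%s.npz'%f,a=a,d=d,R=c[1],o=c[2],k=[c[0][q] for q in('fx','fy','cx','cy')]); return a,d
def load(f): return np.load('pics/%s.npz'%f)
def ray(z,u,v):
    fx,fy,cx,cy=z['k']; return z['R']@np.array([(u-cx)/fx,(v-cy)/fy,1.])
def onz(z,u,v,h):
    r=ray(z,u,v); return z['o']+r*(h-z['o'][2])/r[2]
def pts(z):
    fx,fy,cx,cy=z['k']; v,u=np.mgrid[:400,:640]; d=z['d']
    return np.stack([(u-cx)/fx*d,(v-cy)/fy*d,d],-1)@z['R'].T+z['o']
def proj(z,X):
    c=(np.array(X)-z['o'])@z['R']; fx,fy,cx,cy=z['k']; return c[...,0]/c[...,2]*fx+cx,c[...,1]/c[...,2]*fy+cy
def togo(X,tw=0):
    p,R=pose(); return np.round(R.T@(np.array(X)-p)/.03,2)
E
python3 - <<'E'
from h import *
for n in('scene','side','wrist'):
    grab(n,n+'0'); z=load(n+'0'); print(n,z['o'],z['k'],z['R'][:,2])
p,R=pose();print(p,R,get_obs()['opening'])
E
```

```text
scene [1.16789444 0.16568379 0.86376325] [402.61315319 402.61315319 322.2237605  197.60480158] [-0.6392473  -0.16029953 -0.75210834]
side [ 0.10139026 -0.67178532  0.7044701 ] [381.78789307 381.78789307 322.37906389 197.95167355] [ 0.41211937  0.66471729 -0.62314409]
wrist [0.60139861 0.08149585 0.3828062 ] [341.77535041 341.77535041 321.44751584 201.41913662] [-0.00197838 -0.29504218 -0.95548218]
[5.99779123e-01 4.11642797e-06 2.21777783e-01] [[ 2.01124031e-05 -1.47841268e-03  9.99998907e-01]
 [-9.99999996e-01  8.32043542e-05  2.02354355e-05]
 [-8.32341795e-05 -9.99998904e-01 -1.47841100e-03]] 0.0876078120068333
```

View pics/scene0.png

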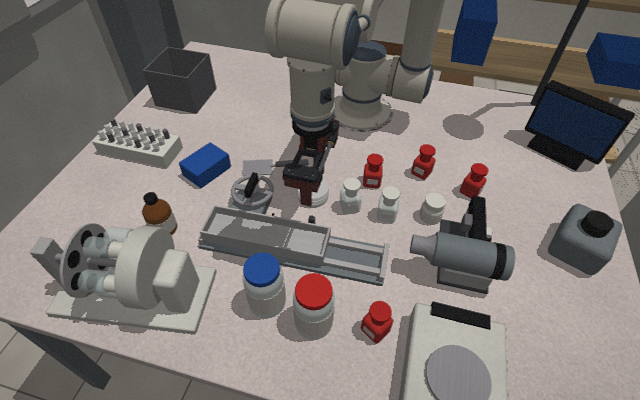

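View pics/side0.png

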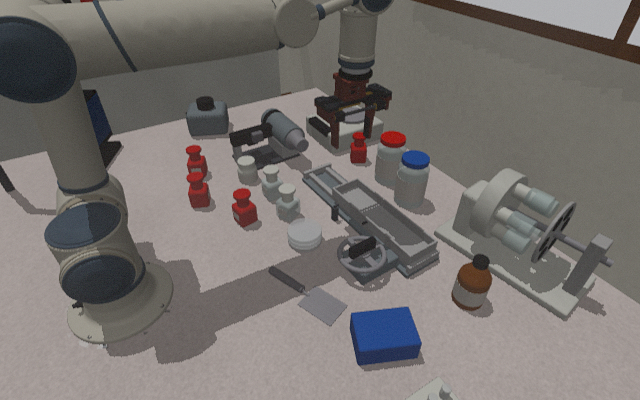

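Scene view: two clear white-stoppered jars at scene (351,193) and (390,203), the tub at (433,207), four red decoys, dishes by the gripper (313,190), wheel (252,190), tray (200–385, 210–275) and blower (475,250). The side view shows the same two jars at (288,202) and (271,182).

```bash
python3 - <<'E'
from h import *
a=cv2.imread('pics/scene0.png')[150:300,190:520]; b=cv2.imread('pics/side0.png')[100:290,220:450]
a=cv2.resize(a,None,fx=2.4,fy=2.4,interpolation=2)
cv2.imwrite('pics/crop1.png',a)
w=cv2.imread('pics/wrist0.png'); cv2.imwrite('pics/crop2.png',cv2.resize(b,None,fx=3,fy=3,interpolation=2))
for f,uvs in(('scene0',[(351,184),(390,194),(433,200),(252,190),(311,220)]),('side0',[(287,190),(270,172),(247,161),(362,243),(335,207)])):
    z=load(f);P=pts(z)
    for u,v in uvs: print(f,u,v,P[v,u].round(3))
E
```

```text
scene0 351 184 [0.448 0.062 0.095]
scene0 390 194 [0.455 0.166 0.095]
scene0 433 200 [0.421 0.278 0.071]
scene0 252 190 [ 0.519 -0.19   0.07 ]
scene0 311 220 [ 0.554 -0.017  0.045]
side0 287 190 [0.442 0.054 0.096]
side0 270 172 [0.438 0.148 0.099]
side0 247 161 [0.419 0.276 0.07 ]
side0 362 243 [ 0.501 -0.199  0.087]
side0 335 207 [ 0.545 -0.021  0.047]
```

View pics/crop1.png

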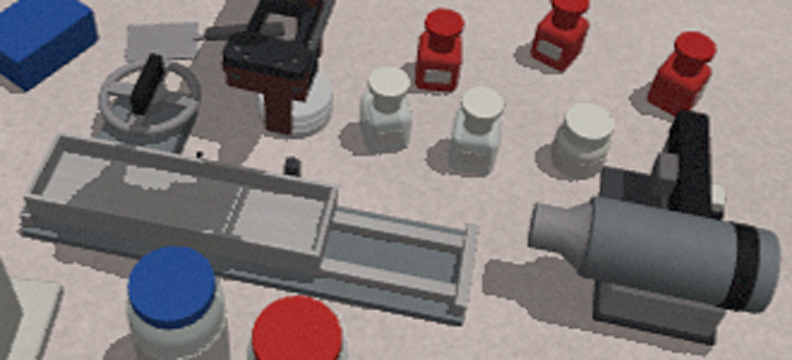

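View pics/crop2.png

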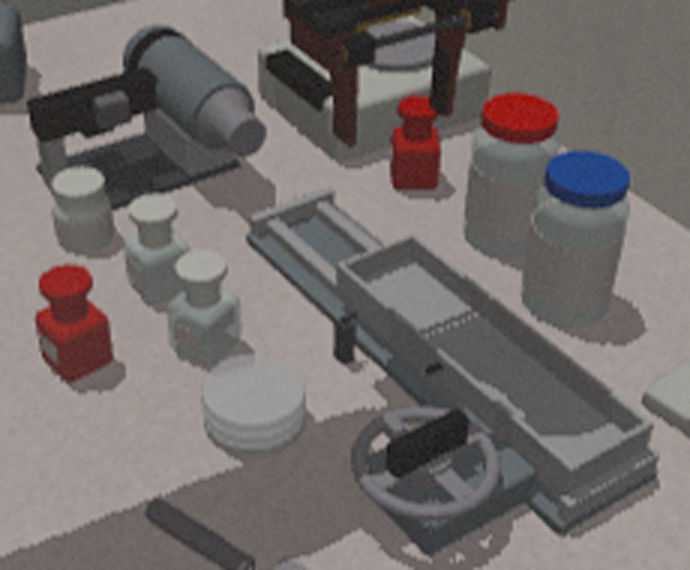

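View pics/wrist0.png

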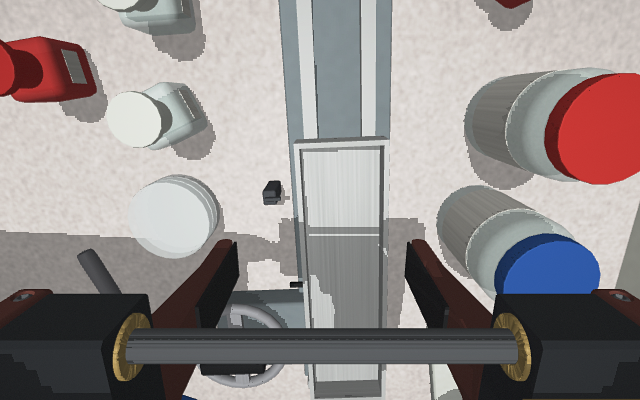

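Crops: jars sit at crop1 (388,95) and (480,115), pointer at (200,157), post at (292,165). The wrist view shows the tray at cols 298–388 with its far end at row 140, post (272,190), pointer (296,285) and wheel (240,340). No third clear jar shows in any view. Next I fit positions from the depth.

```bash
cat >> h.py <<'E'
def circ(P,c,r,z0,z1):
    m=(np.hypot(P[...,0]-c[0],P[...,1]-c[1])<r)&(P[...,2]>z0)&(P[...,2]<z1)
    q=P[m]; 
    if len(q)<8: return None,len(q)
    (x,y),R=cv2.minEnclosingCircle(q[:,:2].astype(np.float32)); return (round(x,4),round(y,4),round(R,4),np.median(q[:,2]).round(4)),len(q)
E
python3 - <<'E'
from h import *
for f in('scene0','side0','wrist0'):
    z=load(f);P=pts(z)
    for n,c,r,a,b in(('j1',(.445,.058),.04,.088,.105),('j2',(.445,.157),.04,.088,.105),('tub',(.42,.277),.04,.06,.08),('post',(.549,-.019),.02,.045,.06),('blue',(.72,-.08),.08,.13,.16),('wheel',(.51,-.19),.09,.05,.068),('bar',(.51,-.19),.06,.078,.1)):
        print(f,n,*circ(P,c,r,a,b))
    m=(P[...,2]>.054)&(P[...,2]<.07)&(P[...,0]>.575)&(P[...,0]<.69)&(P[...,1]>-.3)&(P[...,1]<.1)
    q=P[m][:,:2].astype(np.float32); print(len(q),np.median(P[m][:,2]),cv2.minAreaRect(q),q.min(0),q.max(0))
    m=(P[...,2]>.03)&(P[...,2]<.044)&(P[...,0]>.60)&(P[...,0]<.63)&(P[...,1]>-.2)&(P[...,1]<.03);print('floor',np.median(P[m][:,2]))
    m=(P[...,2]>.078)&(P[...,2]<.1)&(np.hypot(P[...,0]-.51,P[...,1]+.19)<.06);q=P[m]
    if len(q)>20: print('barrect',cv2.minAreaRect(q[:,:2].astype(np.float32)),np.percentile(q[:,2],90))
E
```

```text
scene0 j1 (0.4463, 0.0644, 0.0236, np.float64(0.0956)) 197
scene0 j2 (0.4481, 0.1676, 0.0233, np.float64(0.0957)) 212
scene0 tub (0.4189, 0.2828, 0.0277, np.float64(0.0695)) 281
scene0 post (0.5484, -0.0154, 0.0085, np.float64(0.047)) 21
scene0 blue (0.7768, -0.0567, 0.0375, np.float64(0.1498)) 665
scene0 wheel (0.5233, -0.1891, 0.0787, np.float64(0.0568)) 804
scene0 bar (0.5049, -0.1961, 0.0359, np.float64(0.0861)) 140
974 0.06071967153964841 ((0.6246835589408875, -0.11326304078102112), (0.09399186819791794, 0.3110789358615875), 2.3248724937438965) [ 0.5750501  -0.26975694] [0.67743325 0.04369852]
floor 0.0358534352291876
barrect ((0.5048871040344238, -0.1972765475511551), (0.07096569240093231, 0.016901422291994095), 1.1484650373458862) 0.08805273033305851
side0 j1 (0.4448, 0.0618, 0.0235, np.float64(0.0964)) 179
side0 j2 (0.4485, 0.1651, 0.0242, np.float64(0.0965)) 153
side0 tub (0.4187, 0.283, 0.0284, np.float64(0.0705)) 180
side0 post (0.5476, -0.0207, 0.0108, np.float64(0.0475)) 27
side0 blue (0.7757, -0.0585, 0.0374, np.float64(0.15)) 413
side0 wheel (0.5223, -0.1891, 0.0801, n
[... 457 characters left out ...]
232, np.float64(0.0951)) 2598
wrist0 j2 (0.4499, 0.1503, 0.0165, np.float64(0.0948)) 409
wrist0 tub None 0
wrist0 post (0.5486, -0.019, 0.0101, np.float64(0.0464)) 128
wrist0 blue (0.7688, -0.0526, 0.0323, np.float64(0.1486)) 3900
wrist0 wheel (0.5245, -0.1896, 0.0781, np.float64(0.0559)) 1792
wrist0 bar (0.5045, -0.2004, 0.035, np.float64(0.0857)) 691
3451 0.060722847997831675 ((0.622896671295166, -0.11380760371685028), (0.09573811292648315, 0.31010138988494873), 2.3629770278930664) [ 0.57500345 -0.26733905] [0.6769753  0.04288419]
floor 0.03494130074407609
barrect ((0.5044398307800293, -0.19888530671596527), (0.06971507519483566, 0.01557987555861473), 2.5865514278411865) 0.0865299430179049
```

```bash
python3 -m pendant '[-0.5,0.5,-1.3,0,-1.05,1,-2.6,0,-1.6,1.5,-3.9,0,-2.1,2,-5.13,0,-2.1,2,-5.13,0,-2.1,2,-5.13,0]' 1; python3 - <<'E'
from h import *
grab('scene','s1');P=pts(load('s1'))
for c in((.446,.063),(.448,.166)): print(circ(P,c,.06,.088,.105))
grab('side','d1');P=pts(load('d1'))
for c in((.446,.063),(.448,.166)): print(circ(P,c,.045,.088,.105))
print(togo([.446,.063,.066]),pose()[0])
E
```

```text
clock: 0.75
tool_pos: [0.4457, 0.0632, 0.1625]
tcp_rot: [-1.209, 1.208, -1.209]
force: [0.8, 0.5, 0.6]
opening: 0.0879
((0.4465, 0.0646, 0.0233, np.float64(0.0958)), 180)
((0.4482, 0.1681, 0.024, np.float64(0.0958)), 206)
((0.446, 0.0629, 0.0247, np.float64(0.0965)), 181)
((0.4478, 0.1659, 0.023, np.float64(0.0958)), 97)
[-0.01  3.26 -0.05] [0.44731955 0.06274181 0.16377381]
```

```bash
python3 -m pendant '[0,1.2,0,0,0,2.2,0,0,0,2.9,0,0,0,3.2,0,0,0,3.2,0,0]'; python3 -m pendant '[0,0,0,0,0,0,0,0,0,0,0,0,0,0,0,0,0,0,0,0,0,0,0,0]' -1; python3 -m pendant '[0,-0.5,0,0,0,-1.5,0,0,0,-2.5,0,0,0,-3.3,0,0,0,-3.3,0,0]'
```

```text
clock: 1.35
tool_pos: [0.4464, 0.0626, 0.066]
tcp_rot: [-1.21, 1.211, -1.209]
force: [-0.1, 0.0, 0.6]
opening: 0.0875
clock: 1.95
tool_pos: [0.4461, 0.0631, 0.0669]
tcp_rot: [-1.209, 1.209, -1.209]
force: [-1.2, 0.5, 0.8]
opening: 0.0449
clock: 2.45
tool_pos: [0.4478, 0.0631, 0.1703]
tcp_rot: [-1.204, 1.204, -1.212]
force: [0.4, 0.2, -2.8]
opening: 0.045
```

```bash
python3 - <<'E'
from h import *
for n,c in(('j1',(.446,.063)),('j2',(.448,.166))):
    Q=[]
    for f in('scene0','side0','wrist0','s1'):
        P=pts(load(f)); m=(np.hypot(P[...,0]-c[0],P[...,1]-c[1])<.039)&(P[...,2]>.008)&(P[...,2]<.06); q=P[m][:,:2].astype(np.float32); Q.append(q); print(n,f,len(q),cv2.minAreaRect(q) if len(q)>5 else '')
    print(cv2.minAreaRect(np.vstack(Q)))
w=cv2.imread('pics/wrist0.png')[0:180,80:240]; grab('wrist','w2'); v=cv2.imread('pics/w2.png')
cv2.imwrite('pics/crop3.png',np.hstack([cv2.resize(w,None,fx=2.22,fy=2.22,interpolation=2),v]) if False else np.hstack([cv2.resize(w,(356,400)),v[:,100:540]]))
E
```

```text
j1 scene0 376 ((0.4470665156841278, 0.0646062046289444), (0.05283243954181671, 0.05394723266363144), 23.274747848510742)
j1 side0 424 ((0.44469133019447327, 0.06042472645640373), (0.05314549431204796, 0.051470477133989334), 23.959138870239258)
j1 wrist0 2241 ((0.44819357991218567, 0.06354238837957382), (0.0495050847530365, 0.052094198763370514), 25.231307983398438)
j1 s1 379 ((0.4484539330005646, 0.06519544124603271), (0.04921295493841171, 0.052712488919496536), 24.845022201538086)
((0.4456571340560913, 0.063004270195961), (0.057005684822797775, 0.05540063604712486), 23.959138870239258)
j2 scene0 367 ((0.44991886615753174, 0.16739147901535034), (0.052874788641929626, 0.05196908488869667), 3.917499303817749)
j2 side0 318 ((0.44555848836898804, 0.1636144369840622), (0.05041450634598732, 0.05324486643075943), 1.1949305534362793)
j2 wrist0 2018 ((0.45360615849494934, 0.1482831984758377), (0.05504176393151283, 0.02458072453737259), 22.291961669921875)
j2 s1 368 ((0.4506097435951233, 0.16746388375759125), (0.050312574952840805, 0.05275827273726463), 2.288865804672241)
((0.4485240578651428, 0.1657472401857376), (0.055933501571416855, 0.05445472151041031), 5.470513820648193)
```

View pics/crop3.png

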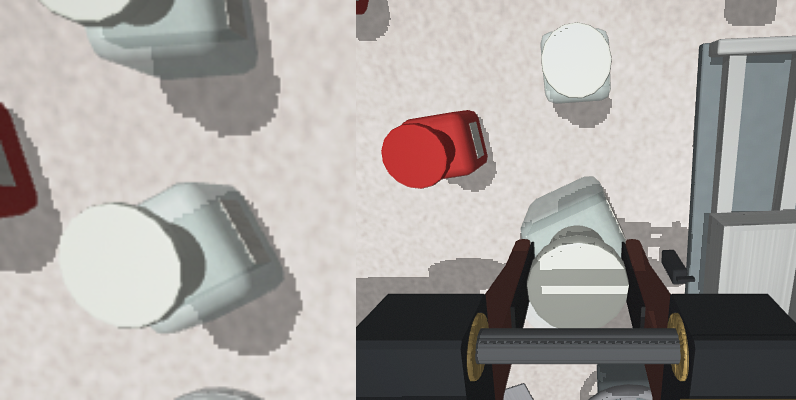

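The crop shows jar1 held level in the fingers, with its body yawed about 24°, and jar2 almost square-on. I carry jar1 over and twist it 22° clockwise.

```bash
python3 -m pendant '[0.2,0,0.5,0.4,0.6,0,1.4,1.0,1.0,0,2.4,1.7,1.4,0,3.4,2.4,1.8,0,4.4,3,2.1,0,5.2,3.5,2.37,0,5.72,3.67,2.37,0,5.72,3.67,2.37,0,5.72,3.67]'; python3 - <<'E'
from h import *
p,R=pose(); print(get_obs()['opening'],R.round(3)); print(togo([.620,-.008,.066+.037]))
grab('scene','s2');P=pts(load('s2'))
print(circ(P,(.62,-.008),.06,.185,.24), circ(P,(.448,.166),.06,.088,.105))
E
```

```text
clock: 3.4
tool_pos: [0.6167, -0.008, 0.1635]
tcp_rot: [-1.005, 1.489, -1.485]
force: [-0.2, 0.0, -2.8]
opening: 0.045
0.045002477929215294 [[-0.375 -0.004  0.927]
 [-0.927  0.001 -0.375]
 [ 0.001 -1.    -0.004]]
[-0.04  2.01  0.11]
((0.6209, 0.002, 0.0372, np.float64(0.1938)), 308) ((0.449, 0.1674, 0.0243, np.float64(0.0956)), 214)
```

```bash
python3 -m pendant '[0,0.5,0.08,0,0,1.1,0.08,0,0,1.6,0.08,0,0,1.85,0.08,0,0,2.0,0.08,0,0,2.0,0.08,0,0,2.0,0.08,0]'
```

```text
clock: 4.15
tool_pos: [0.6203, -0.009, 0.1064]
tcp_rot: [-1.001, 1.485, -1.487]
force: [-0.1, 0.5, -2.1]
opening: 0.0453
```

```bash
python3 -m pendant '[0,0.06,0,0,0,0.12,0,0,0,0.12,0,0]'
```

```text
clock: 4.45
tool_pos: [0.6204, -0.009, 0.1029]
tcp_rot: [-1.001, 1.485, -1.487]
force: [-0.5, 0.3, 1.4]
opening: 0.0451
```

```bash
python3 -m pendant '[0,0,0,0,0,0,0,0,0,0,0,0,0,0,0,0,0,-1,0,0,0,-2.2,0,0,0,-2.2,0,0]' 1; python3 - <<'E'
from h import *
P=pts((grab('scene','s3'),load('s3'))[1]); Q=pts((grab('side','d3'),load('d3'))[1])
for X in(P,Q): print(circ(X,(.62,-.008),.05,.12,.145), circ(X,(.448,.166),.06,.088,.105))
print(togo([.448,.1665,.160]),togo([.448,.1665,.066]),pose()[0])
E
```

```text
clock: 5.15
tool_pos: [0.6221, -0.0092, 0.1747]
tcp_rot: [-0.994, 1.479, -1.49]
force: [-0.7, 0.7, 1.0]
opening: 0.0874
((0.6203, -0.0079, 0.0232, np.float64(0.1316)), 282) ((0.4486, 0.1676, 0.0237, np.float64(0.0959)), 213)
((0.6189, -0.0085, 0.0239, np.float64(0.1323)), 172) ((0.4487, 0.1659, 0.0236, np.float64(0.0968)), 150)
[-3.27  0.29 -7.53] [-3.27  3.43 -7.53] [ 0.62054659 -0.00906235  0.16931467]
```

```bash
python3 -m pendant '[-0.4,0,-1,-0.5,-1,0,-2.2,-1.2,-1.6,0,-3.6,-2,-2.2,0,-5,-2.8,-2.8,0,-6.4,-3.4,-3.27,0,-7.4,-3.67,-3.27,0,-7.53,-3.67,-3.27,0,-7.53,-3.67,-3.27,0,-7.53,-3.67]'; python3 - <<'E'
from h import *
print(togo([.4485,.1665,.066]),pose()[1].round(3))
E
```

```text
clock: 6.15
tool_pos: [0.4476, 0.1659, 0.1671]
tcp_rot: [-1.21, 1.21, -1.21]
force: [-0.4, 0.9, 0.0]
opening: 0.0878
[-0.02  3.37  0.03] [[-0.001 -0.001  1.   ]
 [-1.    -0.001 -0.001]
 [ 0.001 -1.    -0.001]]
```

```bash
python3 -m pendant '[0,1.2,0,0,0,2.3,0,0,0,3,0,0,0,3.37,0,0,0,3.37,0,0]'; python3 -m pendant '[0,0,0,0,0,0,0,0,0,0,0,0,0,0,0,0,0,0,0,0,0,0,0,0]' -1; python3 -m pendant '[0,-0.5,0,0,0,-1.5,0,0,0,-2.5,0,0,0,-3.4,0,0,0,-3.4,0,0]'; python3 - <<'E'
from h import *
print(togo([.623,-.083,.170]),pose()[0])
E
```

```text
clock: 6.65
tool_pos: [0.4468, 0.1655, 0.0649]
tcp_rot: [-1.212, 1.212, -1.21]
force: [-0.2, 1.0, 0.1]
opening: 0.0878
clock: 7.25
tool_pos: [0.4474, 0.1667, 0.0673]
tcp_rot: [-1.209, 1.209, -1.209]
force: [-0.6, -0.0, 1.5]
opening: 0.0448
clock: 7.75
tool_pos: [0.449, 0.1672, 0.174]
tcp_rot: [-1.202, 1.205, -1.211]
force: [-0.4, 0.5, -2.1]
opening: 0.0452
[8.34 0.16 5.8 ] [0.44898407 0.16716118 0.174038  ]
```

```bash
python3 -m pendant '[0.5,0,0,0,1.5,0,0,0,2.7,0,0,0,3.9,0,0,0,5.1,0,0,0,6.3,0,0,0,7.4,0,0.4,0,8.1,0,1.2,0,8.34,0,2.2,0,8.34,0,3.3,0,8.34,0,4.4,0,8.34,0,5.3,0,8.34,0,5.8,0,8.34,0,5.8,0,8.34,0,5.8,0]'; python3 - <<'E'
from h import *
o=get_obs();print(togo([.623,-.083,.104]),o['opening'],o['force'])
P=pts((grab('scene','s4'),load('s4'))[1])
print(circ(P,(.62,-.008),.045,.12,.145), circ(P,(.62,-.083),.04,.18,.21))
E
```

```text
clock: 9.25
tool_pos: [0.6205, -0.0834, 0.1671]
tcp_rot: [-1.211, 1.212, -1.207]
force: [-1.0, -0.4, -2.8]
opening: 0.0454
[-0.01  2.1   0.09] 0.045350080973365896 [-1.02547841 -0.37311761 -2.78374567]
((0.6198, -0.0083, 0.0235, np.float64(0.1317)), 281) ((0.6208, -0.0789, 0.0343, np.float64(0.1946)), 101)
```

```bash
python3 -m pendant '[0,0.6,0.08,0,0,1.2,0.08,0,0,1.7,0.08,0,0,2.0,0.08,0,0,2.14,0.08,0,0,2.14,0.08,0,0,2.14,0.08,0]'
```

```text
clock: 10.0
tool_pos: [0.624, -0.0837, 0.1057]
tcp_rot: [-1.208, 1.208, -1.21]
force: [0.4, 0.1, -2.1]
opening: 0.0451
```

```bash
python3 -m pendant '[0,0.06,0,0,0,0.1,0,0,0,0.1,0,0]';  python3 -m pendant '[0,0,0,0,0,0,0,0,0,0,0,0,0,0,0,0,0,-1,0,0,0,-2.2,0,0,0,-2.2,0,0]' 1; python3 - <<'E'
from h import *
P=pts((grab('scene','s5'),load('s5'))[1]); Q=pts((grab('side','d5'),load('d5'))[1])
for X in(P,Q): print(circ(X,(.62,-.008),.045,.12,.145), circ(X,(.623,-.083),.04,.12,.145),circ(X,(.448,.166),.06,.088,.105))
print(togo([.504,-.199,.170]),pose()[0])
E
```

```text
clock: 10.3
tool_pos: [0.6243, -0.0837, 0.1032]
tcp_rot: [-1.208, 1.207, -1.211]
force: [-0.7, -0.1, 2.8]
opening: 0.0452
clock: 11.0
tool_pos: [0.6258, -0.0839, 0.1743]
tcp_rot: [-1.204, 1.201, -1.215]
force: [0.7, 0.8, 0.6]
opening: 0.0882
((0.6208, -0.0089, 0.0238, np.float64(0.1316)), 281) ((0.6249, -0.082, 0.0231, np.float64(0.1314)), 210) (None, 0)
((0.6188, -0.0083, 0.0235, np.float64(0.132)), 102) ((0.6243, -0.0819, 0.0258, np.float64(0.1325)), 200) (None, 0)
[ 3.85 -0.05 -4.01] [ 0.62425111 -0.08363684  0.16886093]
```

View pics/d5.png

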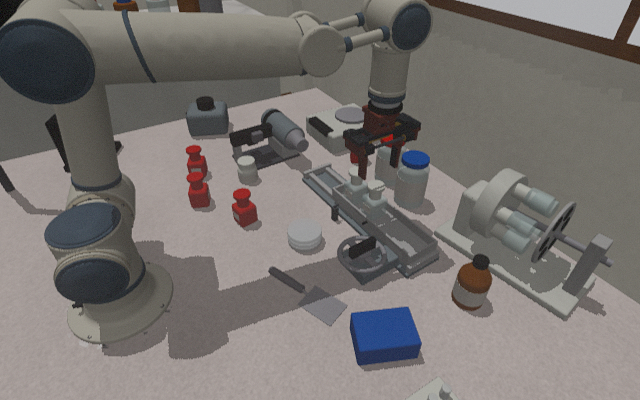

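Both jars stand in the tray (side view (355,180) and (375,192), head tops at 0.132). Next is the wheel.

```bash
python3 -m pendant '[0.5,0,-0.5,0,1.4,0,-1.4,-1,2.4,0,-2.4,-2.2,3.4,0,-3.4,-3.5,3.85,0,-4.01,-4.8,3.85,0,-4.01,-6.1,3.85,0,-4.01,-7.4,3.85,0,-4.01,-8.7,3.85,0,-4.01,-10,3.85,0,-4.01,-11.3,3.85,0,-4.01,-12.6,3.85,0,-4.01,-13.9,3.85,0,-4.01,-15,3.85,0,-4.01,-15.38,3.85,0,-4.01,-15.38,3.85,0,-4.01,-15.38]'; python3 - <<'E'
from h import *
print(np.round(get_obs()['joints'],3),pose()[1].round(3))
for n in('wrist','scene','side'):
    grab(n,n+'6');P=pts(load(n+'6'))
    m=(P[...,2]>.078)&(P[...,2]<.1)&(np.hypot(P[...,0]-.504,P[...,1]+.199)<.055);q=P[m]
    print(n,len(q),cv2.minAreaRect(q[:,:2].astype(np.float32)) if len(q)>9 else '',np.percentile(q[:,2],90) if len(q)>9 else '')
print(togo([.504,-.1985,.068]),pose()[0])
E
```

```text
clock: 12.7
tool_pos: [0.503, -0.1988, 0.1663]
tcp_rot: [-1.57, -0.029, 0.032]
force: [0.8, 1.0, -0.0]
opening: 0.0879
[-0.439 -0.07   1.493 -0.     1.721 -2.049] [[ 0.999 -0.002 -0.039]
 [ 0.039  0.001  0.999]
 [-0.002 -1.     0.001]]
wrist 1884 ((0.5037768483161926, -0.19921360909938812), (0.06975392252206802, 0.01563061773777008), 2.5895442962646484) 0.08678342000386415
scene 141 ((0.5051136612892151, -0.19728755950927734), (0.06951766461133957, 0.016307363286614418), 1.6083847284317017) 0.08796449839092524
side 221 ((0.5026737451553345, -0.1982104778289795), (0.07152583450078964, 0.01808205433189869), 2.42502760887146) 0.0885987068528532
[0.03 3.31 0.01] [ 0.50325077 -0.19899312  0.16719341]
```

View pics/wrist6.png

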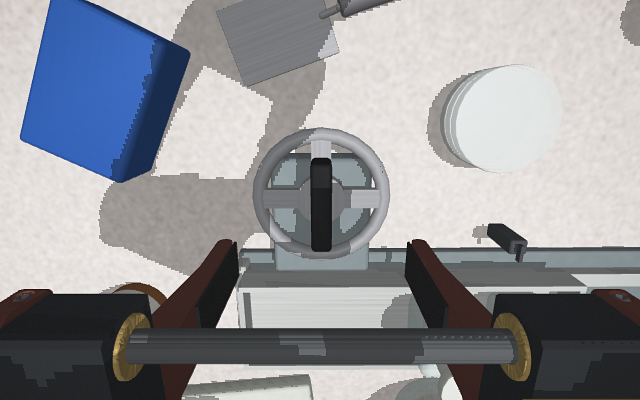

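Wrist view: the bar at (321,205) lies square between the fingers, and its measured centre (0.504,-0.1985) agrees across all three views. I grip it.

```bash
python3 -m pendant '[0,1.2,0,0,0,2.3,0,0,0,3,0,0,0,3.3,0,0,0,3.3,0,0]'; python3 -m pendant '[0,0,0,0,0,0,0,0,0,0,0,0,0,0,0,0,0,0,0,0,0,0,0,0]' -1; python3 -m pendant '[0,0,0,0.6,0,0,0,1.8,0,0,0,3,0,0,0,4.2,0,0,0,5.4,0,0,0,6.6,0,0,0,7.8,0,0,0,9,0,0,0,10.2,0,0,0,11.4,0,0,0,12.6,0,0,0,13.8,0,0,0,14.6,0,0,0,15,0,0,0,15]'; python3 - <<'E'
from h import *
o=get_obs();print(np.round(o['joints'],3),o['torque'],pose()[0],pose()[1].round(3))
E
```

```text
clock: 13.35
tool_pos: [0.5027, -0.1987, 0.0674]
tcp_rot: [-1.569, -0.029, 0.033]
force: [0.1, 0.6, -0.7]
opening: 0.0879
clock: 13.95
tool_pos: [0.5035, -0.1991, 0.0689]
tcp_rot: [-1.571, -0.031, 0.031]
force: [-0.1, -1.2, -0.6]
opening: 0.0434
clock: 15.45
tool_pos: [0.5028, -0.1995, 0.0685]
tcp_rot: [-1.229, 1.181, -1.18]
force: [-2.7, -1.3, 0.3]
opening: 0.0156
[-4.400e-01 -4.200e-02  1.639e+00 -1.000e-03  1.545e+00 -4.790e-01] [-0.29717211  0.38776377 -0.06551774] [ 0.50280567 -0.1994815   0.06848697] [[ 0.039 -0.001  0.999]
 [-0.999 -0.001  0.039]
 [ 0.    -1.    -0.001]]
```

```bash
python3 -m pendant '[0,0,0,0.6,0,0,0,1.8,0,0,0,3,0,0,0,4.2,0,0,0,5.4,0,0,0,6.6,0,0,0,7.8,0,0,0,9,0,0,0,10.2,0,0,0,11.4,0,0,0,12.6,0,0,0,13.8,0,0,0,14.6,0,0,0,15,0,0,0,15,0,0,0,15]'; python3 - <<'E'
from h import *
for n in('scene','side'):
    grab(n,n+'7');P=pts(load(n+'7'))
    m=(P[...,2]>.05)&(P[...,2]<.07)&(P[...,0]>.575)&(P[...,0]<.69)&(P[...,1]>-.3)&(P[...,1]<.2)
    q=P[m][:,:2].astype(np.float32); print(n,cv2.minAreaRect(q))
    for y in (.042,-.032): print(circ(P,(.62,y),.035,.12,.145))
print(get_obs()['opening'],get_obs()['force'])
E
```

```text
clock: 17.05
tool_pos: [0.5025, -0.1992, 0.0685]
tcp_rot: [-0.048, 2.201, -2.201]
force: [-6.7, -2.1, 0.5]
opening: 0.0157
scene ((0.6225686073303223, -0.0631890743970871), (0.09418223053216934, 0.3112323582172394), 2.433051109313965)
((0.6181, 0.0428, 0.0231, np.float64(0.1315)), 285)
((0.6222, -0.0325, 0.0241, np.float64(0.1316)), 274)
side ((0.6245487928390503, -0.06258286535739899), (0.09237778186798096, 0.3132033348083496), 1.8223201036453247)
((0.6156, 0.0409, 0.0247, np.float64(0.1324)), 139)
(None, 0)
0.01594400201261531 [-5.49678174 -1.22569161  1.05927842]
```

View pics/scene7.png

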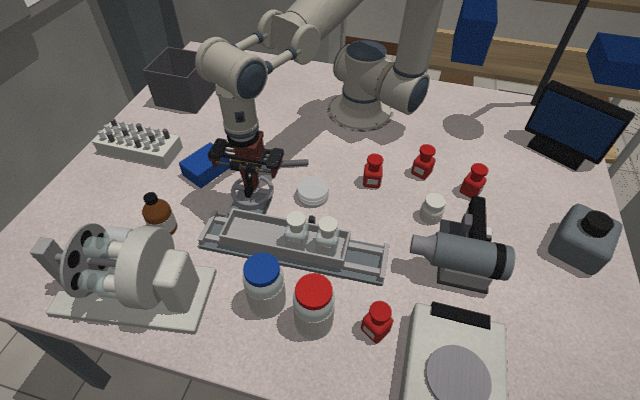

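The tray moved 50 mm, as 180° should give, and both jars are standing. I regrip for the second turn.

```bash
python3 -m pendant '[0,0,0,0,0,0,0,0,0,0,0,0,0,-0.8,0,0,0,-1.5,0,0,0,-1.5,0,-1.2,0,-1.5,0,-2.4,0,-1.5,0,-3.6,0,-1.5,0,-4.8,0,-1.5,0,-6,0,-1.5,0,-7.2,0,-1.5,0,-8.4,0,-1.5,0,-9.6,0,-1.5,0,-10.8,0,-1.5,0,-12,0,-1.5,0,-13.2,0,-1.5,0,-14.4,0,-1.5,0,-15,0,-1.5,0,-15,0,-1.5,0,-15]' 1; python3 -m pendant '[0,0,0,-1.2,0,0,0,-2.4,0,0,0,-3.6,0,0,0,-4.8,0,0,0,-6,0,0,0,-7.2,0,0,0,-8.4,0,0,0,-9.6,0,0,0,-10.8,0,0,0,-12,0,0,0,-13.2,0,0,0,-14.4,0,0,0,-15,0,0,0,-15,0,0,0,-15]'; python3 - <<'E'
from h import *
print(togo([.504,-.1985,.068]),pose()[1].round(3))
grab('wrist','w8');P=pts(load('w8'))
m=(P[...,2]>.078)&(P[...,2]<.1)&(np.hypot(P[...,0]-.504,P[...,1]+.199)<.055);q=P[m]
print(len(q),cv2.minAreaRect(q[:,:2].astype(np.float32)))
grab('scene','s8');P=pts(load('s8'))
m=(P[...,2]>.05)&(P[...,2]<.07)&(P[...,0]>.575)&(P[...,0]<.69)&(P[...,1]>-.3)&(P[...,1]<.2)
q=P[m][:,:2].astype(np.float32); print(cv2.minAreaRect(q))
print(circ(P,(.548,-.019),.02,.04,.06))
E
```

```text
clock: 19.15
tool_pos: [0.5036, -0.199, 0.1138]
tcp_rot: [-1.227, 1.181, -1.181]
force: [0.4, 0.5, 0.1]
opening: 0.0879
clock: 20.65
tool_pos: [0.5035, -0.199, 0.1137]
tcp_rot: [-1.571, -0.029, 0.029]
force: [-0.7, 0.5, 0.6]
opening: 0.0878
[0.02 1.52 0.02] [[ 0.999  0.    -0.037]
 [ 0.037  0.     0.999]
 [ 0.    -1.    -0.   ]]
2856 ((0.5034272074699402, -0.19925367832183838), (0.06945604830980301, 0.01583443395793438), 2.6603806018829346)
((0.6231451630592346, -0.06248272955417633), (0.09380703419446945, 0.31033116579055786), 1.8195509910583496)
((0.5481, -0.0165, 0.0105, np.float64(0.0454)), 33)
```

View pics/w8.png

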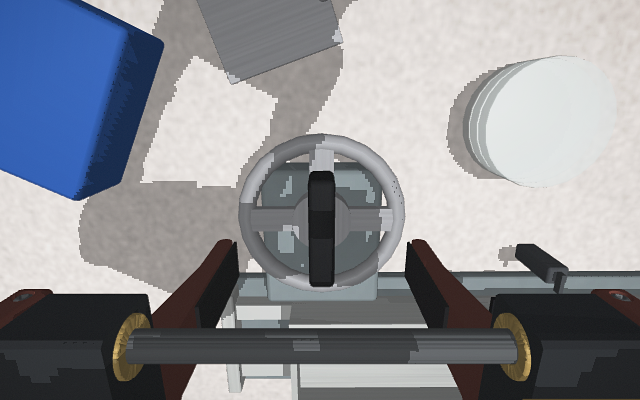

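The wrist view shows the bar (321,228) square between the fingers again. About 47 mm remains, so I grip, turn most of the way and measure.

```bash
python3 -m pendant '[0,0.8,0,0,0,1.4,0,0,0,1.52,0,0,0,1.52,0,0]'; python3 -m pendant '[0,0,0,0,0,0,0,0,0,0,0,0,0,0,0,0,0,0,0,0,0,0,0,0,0,0,0,0,0,0,0,0]' -1; python3 -m pendant '[0,0,0,0.6,0,0,0,1.8,0,0,0,3,0,0,0,4.2,0,0,0,5.4,0,0,0,6.6,0,0,0,7.8,0,0,0,9,0,0,0,10.2,0,0,0,11.4,0,0,0,12.6,0,0,0,13.8,0,0,0,14.6,0,0,0,15,0,0,0,15]';  python3 -m pendant '[0,0,0,0.6,0,0,0,1.8,0,0,0,3,0,0,0,4.2,0,0,0,5.4,0,0,0,6.6,0,0,0,7.8,0,0,0,9,0,0,0,10.2,0,0,0,10.8,0,0,0,11,0,0,0,11,0,0,0,11]'; python3 - <<'E'
from h import *
for n in('scene','side'):
    grab(n,n+'9');P=pts(load(n+'9'))
    m=(P[...,2]>.05)&(P[...,2]<.07)&(P[...,0]>.575)&(P[...,0]<.69)&(P[...,1]>-.3)&(P[...,1]<.2)
    q=P[m][:,:2].astype(np.float32); print(n,cv2.minAreaRect(q))
    print(circ(P,(.548,-.019),.02,.04,.06))
a=cv2.imread('pics/scene9.png')[200:270,260:370];b=cv2.imread('pics/side9.png')[170:240,290:400]
cv2.imwrite('pics/crop9.png',np.hstack([cv2.resize(x,(396,252),interpolation=cv2.INTER_NEAREST) for x in(a,b)]))
print(get_obs()['opening'])
E
```

```text
clock: 21.15
tool_pos: [0.503, -0.1989, 0.0676]
tcp_rot: [-1.57, -0.03, 0.032]
force: [-0.0, -1.2, 0.7]
opening: 0.0879
clock: 21.95
tool_pos: [0.5034, -0.1991, 0.0681]
tcp_rot: [-1.571, -0.031, 0.031]
force: [-0.7, 0.2, -0.5]
opening: 0.0273
clock: 23.45
tool_pos: [0.5028, -0.1996, 0.068]
tcp_rot: [-1.229, 1.181, -1.18]
force: [-2.0, -2.2, 0.2]
opening: 0.0159
clock: 24.75
tool_pos: [0.5024, -0.1994, 0.0681]
tcp_rot: [-0.462, 1.967, -1.967]
force: [-4.8, -1.8, 1.3]
opening: 0.0157
scene ((0.6211386919021606, -0.019421324133872986), (0.09328529983758926, 0.3105580806732178), 2.314683675765991)
(None, 0)
side ((0.6218613982200623, -0.019422516226768494), (0.09161552041769028, 0.31322118639945984), 1.7375521659851074)
(None, 3)
0.01579511139478416
```

View pics/crop9.png

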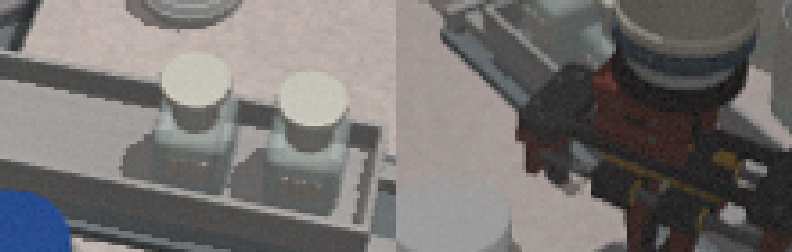

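The post and pointer are hidden in both views. By tray centre about 3.8 mm (2.3 units) remain, so I finish the turn, release and check with the wrist camera.

```bash
python3 -m pendant '[0,0,0,0.6,0,0,0,1.4,0,0,0,2.0,0,0,0,2.2,0,0,0,2.2,0,0,0,2.2]'; python3 -m pendant '[0,0,0,0,0,0,0,0,0,0,0,0,0,0,0,0,0,-0.8,0,0,0,-2,0,-0.6,0,-3.3,0,-2,0,-3.3,0,-3.4,0,-3.3,0,-4.8,0,-3.3,0,-6.2,0,-3.3,0,-7.6,0,-3.3,0,-9,0,-3.3,0,-10.4,0,-3.3,0,-11.8,0,-3.3,0,-12.8,0,-3.3,0,-12.8,0,-3.3,0,-12.8]' 1; python3 - <<'E'
from h import *
print(pose()[0],pose()[1].round(3))
grab('wrist','w10');a=cv2.imread('pics/w10.png');P=pts(load('w10'))
for f,P in(('w10',P),('s10',pts((grab('scene','s10'),load('s10'))[1])),('d10',pts((grab('side','d10'),load('d10'))[1]))):
    m=(P[...,2]>.05)&(P[...,2]<.07)&(P[...,0]>.572)&(P[...,0]<.69)&(P[...,1]>-.3)&(P[...,1]<.2)
    q=P[m][:,:2].astype(np.float32); print(f,cv2.minAreaRect(q) if len(q) else '')
    print(circ(P,(.548,-.019),.02,.044,.06)); 
    for y in (.089,.015): print(circ(P,(.62,y),.035,.12,.145))
b=cv2.imread('pics/d10.png')[160:260,280:410]
cv2.imwrite('pics/crop10.png',np.hstack([a,cv2.resize(b,(150,400))*0+0])[:, :640]);cv2.imwrite('pics/crop10b.png',cv2.resize(b,None,fx=5,fy=5,interpolation=2))
E
```

```text
clock: 25.45
tool_pos: [0.5024, -0.1993, 0.068]
tcp_rot: [-0.244, 2.101, -2.101]
force: [-5.4, -1.8, 1.4]
opening: 0.0159
clock: 27.15
tool_pos: [0.5035, -0.199, 0.1671]
tcp_rot: [-1.207, 1.213, -1.213]
force: [-0.4, 0.4, -0.3]
opening: 0.0879
[ 0.50346836 -0.19900575  0.16713193] [[-0.005  0.     1.   ]
 [-1.     0.    -0.005]
 [-0.    -1.     0.   ]]
w10 ((0.6255666613578796, -0.11102593690156937), (0.09131066501140594, 0.12129092961549759), 2.5147154331207275)
(None, 0)
(None, 0)
(None, 0)
s10 ((0.6204609274864197, -0.01563979685306549), (0.095421701669693, 0.310673326253891), 2.0709457397460938)
(None, 1)
((0.6156, 0.0904, 0.024, np.float64(0.1317)), 286)
((0.6206, 0.0141, 0.0234, np.float64(0.1314)), 279)
d10 ((0.6220872402191162, -0.015956848859786987), (0.09459074586629868, 0.31189560890197754), 1.8723869323730469)
((0.5476, -0.0194, 0.0099, np.float64(0.0473)), 28)
((0.6172, 0.0892, 0.0253, np.float64(0.1328)), 148)
((0.6079, 0.0258, 0.012, np.float64(0.1324)), 17)
```

View pics/w10.png

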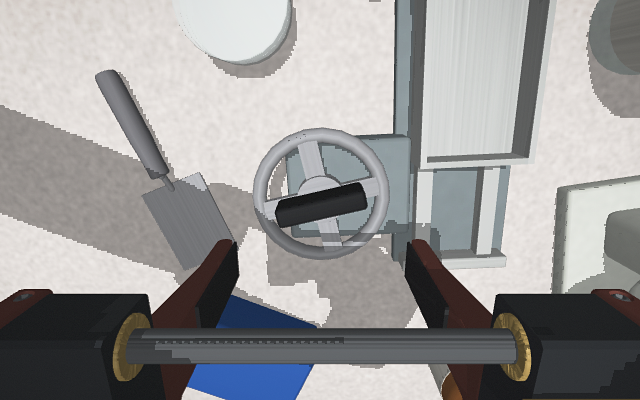

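The wheel is released (bar now at (321,205)), and the tray centre now gives about 0 mm residual. I go up towards the blower and check pointer against post from above on the way.

```bash
python3 -m pendant '[-0.5,-0.5,0,0,-1.5,-1.2,0,0,-2.5,-2,0,0,-3.5,-2.6,0,0,-4.5,-2.7,0,0,-5.5,-2.7,0.5,0,-5.8,-2.7,1,0,-5.8,-2.7,1,0,-5.8,-2.7,1,0]'; python3 - <<'E'
from h import *
grab('wrist','w11');z=load('w11');P=pts(z);print(pose()[0])
print(circ(P,(.548,-.019),.02,.042,.06))
m=(P[...,2]>.02)&(P[...,2]<.066)&(P[...,0]>.553)&(P[...,0]<.58)&(abs(P[...,1]+.017)<.03)
d=(z['a'].max(-1)<70)&m;print('ptr',d.sum(),P[d].min(0),P[d].max(0))
m=(P[...,2]>.05)&(P[...,2]<.07)&(P[...,0]>.572)&(P[...,0]<.69)&(P[...,1]>-.3)&(P[...,1]<.2)
print(cv2.minAreaRect(P[m][:,:2].astype(np.float32)))
a=z['a'][:,:,::-1]
u,v=proj(z,np.array([.555,-.018,.05]));u,v=int(u),int(v);print(u,v)
c=cv2.resize(a[max(0,v-50):v+50,max(0,u-60):u+60],None,fx=5,fy=5,interpolation=2);cv2.imwrite('pics/crop11.png',c)
# blower points from scene/side
for f in('s10','d10'):
    Q=pts(load(f)); m=(Q[...,2]>.105)&(Q[...,2]<.118)&(Q[...,1]>.2)&(Q[...,0]<.75)&(Q[...,0]>.4)&(load(f)['a'].max(-1)<80); q=Q[m]
    print(f,len(q),q.min(0),q.max(0),cv2.minAreaRect(q[:,:2].astype(np.float32)))
E
```

```text
clock: 28.2
tool_pos: [0.5335, -0.0246, 0.2488]
tcp_rot: [-1.209, 1.21, -1.21]
force: [0.7, 1.5, -0.3]
opening: 0.088
[ 0.53335063 -0.02511673  0.24874254]
((0.5529, -0.0179, 0.0146, np.float64(0.0454)), 230)
ptr 77 [ 0.5535502  -0.02107718  0.04834236] [ 0.5758462  -0.01566394  0.05454328]
((0.6196346879005432, -0.016838043928146362), (0.09446525573730469, 0.3111715018749237), 2.527164936065674)
340 168
s10 896 [0.40562803 0.28689114 0.10502035] [0.62611028 0.68729232 0.11796712] ((0.5169790387153625, 0.4871242940425873), (0.21237137913703918, 0.40712621808052063), 1.9673495292663574)
d10 343 [0.40060105 0.23756685 0.10507282] [0.62181736 0.64835213 0.11791265] ((0.4702332019805908, 0.42822086811065674), (0.1597498506307602, 0.4489697217941284), 24.6369571685791)
```

View pics/crop11.png

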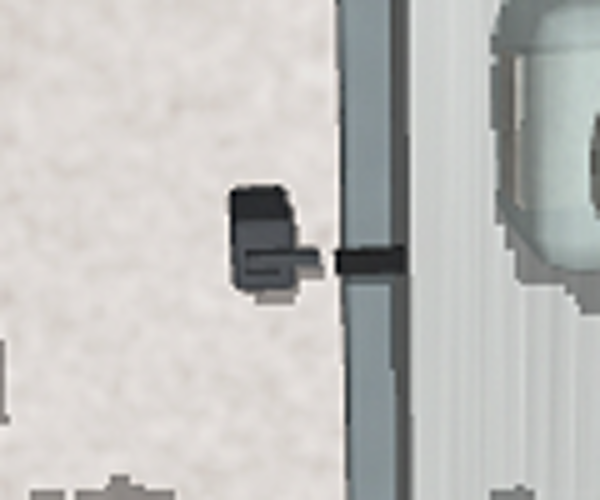

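The pointer (crop row 260) lies within the post's top face (rows 215–290, centre about 252), roughly 1.5 mm off, which is within the 6 mm limit. Now the blower.

```bash
python3 - <<'E'
from h import *
for f,(u0,u1,v0,v1) in(('s10',(440,500,195,240)),('d10',(225,290,115,160))):
    z=load(f);Q=pts(z);s=np.zeros((400,640),bool);s[v0:v1,u0:u1]=1
    m=s&(Q[...,2]>.107)&(Q[...,2]<.117)&(z['a'].max(-1)<80); q=Q[m]; print(f,len(q),q.min(0),q.max(0),np.median(q,0),cv2.minAreaRect(q[:,:2].astype(np.float32)))
    m=s&(Q[...,2]>.09)&(z['a'].max(-1)>=80); print(f,Q[m].min(0),Q[m].max(0))
print(get_obs()['joints'])
E
```

```text
s10 574 [0.41392614 0.35050515 0.10705517] [0.5512652  0.40132396 0.11684197] [0.4886498  0.38271375 0.11181785] ((0.48298442363739014, 0.3744271993637085), (0.13661928474903107, 0.04956790432333946), 2.1810686588287354)
s10 [0.41292207 0.16568379 0.10363219] [1.16789444 0.40191621 0.86376325]
d10 263 [0.41164296 0.28677143 0.10708079] [0.56357448 0.43779597 0.11648452] [0.48702199 0.37677799 0.11251815] ((0.48612916469573975, 0.35792627930641174), (0.14550846815109253, 0.15125758945941925), 3.6694328784942627)
d10 [ 0.10139026 -0.67178532  0.09528414] [0.61421331 0.44979166 0.7044701 ]
[-1.10640074e-01 -7.99793836e-02  1.35610720e+00 -2.19936436e-04
  1.86528855e+00 -1.08397745e-01]
```

```bash
python3 -m pendant '[-0.5,0,0,-0.6,-1.6,-0.2,-0.2,-1.8,-2.8,-0.4,-0.3,-3,-4,-0.4,-0.4,-4.2,-5.2,-0.4,-0.5,-5.4,-6.4,-0.4,-0.6,-6.6,-7.6,-0.4,-0.7,-7.8,-8.8,-0.4,-0.8,-9,-10,-0.4,-0.9,-10.2,-11.2,-0.4,-1,-11.4,-12.2,-0.4,-1.2,-12.6,-13,-0.4,-1.4,-13.8,-13.2,-0.4,-1.4,-14.7,-13.2,-0.4,-1.4,-15.3,-13.2,-0.4,-1.4,-15.3,-13.2,-0.4,-1.4,-15.3]'; python3 - <<'E'
from h import *
print(get_obs()['joints'])
for n in('wrist','scene','side'):
    f=n+'12';grab(n,f);z=load(f);P=pts(z)
    m=(P[...,2]>.107)&(P[...,2]<.117)&(P[...,0]>.39)&(P[...,0]<.545)&(P[...,1]>.32)&(P[...,1]<.44)&(z['a'].max(-1)<90);q=P[m]
    if len(q)>9: print(f,len(q),np.median(q[:,2]),cv2.minAreaRect(q[:,:2].astype(np.float32)))
print(pose()[0],pose()[1].round(3))
E
```

```text
clock: 29.85
tool_pos: [0.4928, 0.3701, 0.2605]
tcp_rot: [-1.571, -0.021, 0.02]
force: [-0.6, -0.4, 0.2]
opening: 0.0879
[ 5.89061879e-01  1.47399211e-01  1.10267035e+00 -7.94757996e-05
  1.89131214e+00 -1.00800369e+00]
wrist12 4827 0.11084725903311637 ((0.47899293899536133, 0.375465452671051), (0.132541224360466, 0.050204500555992126), 1.504399061203003)
scene12 591 0.111486198860553 ((0.47935938835144043, 0.3754170835018158), (0.1325075328350067, 0.04823845997452736), 2.2627248764038086)
side12 258 0.1121660759480102 ((0.47837740182876587, 0.37204688787460327), (0.13284549117088318, 0.052908096462488174), 0.581034243106842)
[0.49278811 0.37035802 0.26043923] [[ 1.     0.    -0.027]
 [ 0.027  0.     1.   ]
 [ 0.    -1.     0.   ]]
```

View pics/wrist12.png

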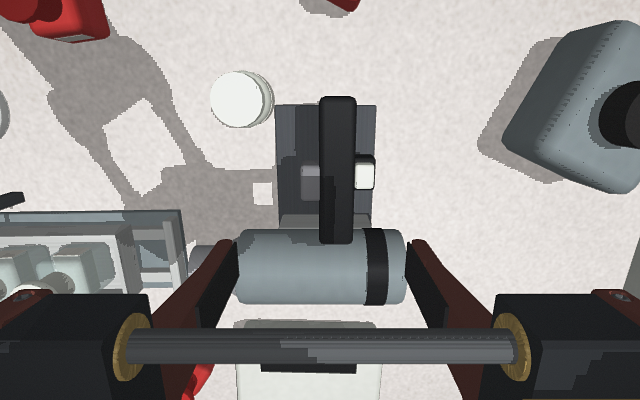

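The wrist view shows the handle at cols 320–355, rows 97–243, the grey trigger at cols 300–320, rows 166–200, and the white lock button at cols 355–375, rows 155–190.

```bash
python3 - <<'E'
from h import *
for f in('wrist12','scene12','side12'):
    z=load(f);P=pts(z);a=z['a'].astype(int)
    sel=lambda x0,x1,y0,y1,z0,z1:(P[...,0]>x0)&(P[...,0]<x1)&(P[...,1]>y0)&(P[...,1]<y1)&(P[...,2]>z0)&(P[...,2]<z1)
    mm=lambda q:(len(q),q.min(0).round(4),q.max(0).round(4),np.median(q,0).round(4)) if len(q) else 0
    m=sel(.40,.45,.33,.43,.1095,.118); q=P[m]; print(f,'handle low-x',mm(q)); 
    m=sel(.45,.54,.33,.43,.1105,.118); q=P[m]; print('  handle mid',mm(q),cv2.minAreaRect(q[:,:2].astype(np.float32)))
    m=sel(.43,.54,.33,.366,.100,.1105);print('  trig',mm(P[m]))
    m=sel(.43,.54,.38,.44,.065,.09)&(a.min(-1)>100);print('  lock',mm(P[m]),cv2.minAreaRect(P[m][:,:2].astype(np.float32)) if m.sum()>5 else '')
E
```

```text
wrist12 handle low-x (1299, array([0.4139, 0.3672, 0.1095]), array([0.45  , 0.3985, 0.1136]), array([0.432 , 0.3828, 0.111 ]))
  handle mid (2039, array([0.4501, 0.3688, 0.1105]), array([0.54  , 0.4001, 0.1134]), array([0.4923, 0.3845, 0.1112])) ((0.4951632618904114, 0.3845323324203491), (0.08989204466342926, 0.02980114333331585), 1.0788099765777588)
  trig (631, array([0.4744, 0.3495, 0.1003]), array([0.5096, 0.366 , 0.1091]), array([0.4909, 0.3577, 0.1068]))
  lock (481, array([0.4781, 0.4045, 0.0685]), array([0.5042, 0.4243, 0.0803]), array([0.49  , 0.414 , 0.0778])) ((0.490922212600708, 0.4143472909927368), (0.02575060725212097, 0.018929630517959595), 3.1331775188446045)
scene12 handle low-x (131, array([0.4128, 0.3682, 0.1095]), array([0.45  , 0.3983, 0.1168]), array([0.4339, 0.3833, 0.1118]))
  handle mid (309, array([0.4505, 0.3565, 0.1105]), array([0.5399, 0.4006, 0.1156]), array([0.4991, 0.3839, 0.1121])) ((0.4952503442764282, 0.3784254491329193), (0.08955560624599457, 0.043949827551841736), 0.22172680497169495)
  trig (92, array([0.476 , 0.3495, 0.1001]), array([0.5123, 0.3658, 0.1104]), array([0.496 , 0.357 , 0.1073]))
  lock (43, array([0.4767, 0.4126, 0.0671]), array([0.5039, 0.4261, 0.0822]), array([0.4931, 0.4179, 0.0787])) ((0.4900836944580078, 0.41809412837028503), (0.02638186328113079, 0.013757433742284775), 6.134779930114746)
side12 handle low-x (64, array([0.4131, 0.3647, 0.1096]), array([0.4497, 0.3993, 0.116 ]), array([0.4315, 0.3797, 0.1128]))
  handle mid (138, array([0.451 , 0.3516, 0.1106]), array([0.5397, 0.4007, 0.1161]), array([0.4931, 0.381 , 0.1127])) ((0.49609628319740295, 0.3755241334438324), (0.08842946588993073, 0.04769772291183472), 7.641358852386475)
  trig (60, array([0.4314, 0.3456, 0.1001]), array([0.5085, 0.3659, 0.1103]), array([0.4863, 0.3549, 0.1071]))
  lock 0
```

```bash
python3 -m pendant '[-0.05,0.8,0.2,0,-0.05,2,0.4,0,-0.05,3.2,0.4,0,-0.05,4.2,0.4,0,-0.05,4.3,0.4,0,-0.05,4.3,0.4,0]'; python3 - <<'E'
from h import *
print(pose()[0],togo([.491,.3823,.088]))
E
```

```text
clock: 30.6
tool_pos: [0.4905, 0.3825, 0.131]
tcp_rot: [-1.571, -0.022, 0.023]
force: [0.0, -0.3, 0.4]
opening: 0.0881
[0.49054291 0.3824989  0.13097852] [ 0.02  1.43 -0.01]
```

```bash
python3 -m pendant '[0.02,0.6,0,0,0.02,1.2,0,0,0.02,1.43,0,0,0.02,1.43,0,0]'; python3 -m pendant '[0,0,0,0,0,0,0,0,0,0,0,0,0,0,0,0,0,0,0,0,0,0,0,0,0,0,0,0,0,0,0,0]' -1
```

```text
clock: 31.0
tool_pos: [0.4916, 0.383, 0.0891]
tcp_rot: [-1.57, -0.023, 0.022]
force: [-0.1, -0.6, -0.2]
opening: 0.0879
clock: 31.8
tool_pos: [0.4916, 0.3829, 0.0884]
tcp_rot: [-1.571, -0.023, 0.022]
force: [1.4, -1.6, 2.3]
opening: 0.0365
```

The opening is about 37 mm, so the trigger is fully in. I slide down towards the button.

```bash
python3 -m pendant '[0,0.1,0,0,0,0.2,0,0,0,0.3,0,0,0,0.3,0,0]'; python3 -m pendant '[0,0.08,0,0,0,0.16,0,0,0,0.2,0,0,0,0.2,0,0]'
```

```text
clock: 32.2
tool_pos: [0.4931, 0.383, 0.0853]
tcp_rot: [-1.568, -0.028, 0.018]
force: [-4.0, -8.1, 21.8]
opening: 0.0366
clock: 32.6
tool_pos: [0.4941, 0.383, 0.0802]
tcp_rot: [-1.568, -0.029, 0.015]
force: [-1.4, -9.3, 23.7]
opening: 0.0367
```

```bash
python3 -m pendant '[0,0.08,0,0,0,0.16,0,0,0,0.2,0,0,0,0.2,0,0]'; python3 -m pendant '[0,0.05,0,0,0,0.1,0,0,0,0.1,0,0]'
```

```text
clock: 33.0
tool_pos: [0.4944, 0.383, 0.0746]
tcp_rot: [-1.568, -0.03, 0.015]
force: [-0.6, -9.3, 25.3]
opening: 0.0371
clock: 33.3
tool_pos: [0.4945, 0.383, 0.0717]
tcp_rot: [-1.568, -0.03, 0.015]
force: [-1.3, -8.8, 26.7]
opening: 0.0366
```

```bash
python3 -m pendant '[0,0.04,0,0,0,0.07,0,0,0,0.07,0,0]'; python3 -m pendant '[0,0.04,0,0,0,0.06,0,0,0,0.06,0,0]'
```

```text
clock: 33.6
tool_pos: [0.4945, 0.383, 0.07]
tcp_rot: [-1.568, -0.03, 0.015]
force: [-1.3, -9.9, 26.5]
opening: 0.0368
clock: 33.9
tool_pos: [0.4946, 0.383, 0.0698]
tcp_rot: [-1.567, -0.03, 0.014]
force: [-3.8, -12.6, 33.2]
opening: 0.0368
```

The button is at its stop (force step at 0.0698). I relax the downward push a little, then ease the fingers open.

```bash
python3 -m pendant '[0,-0.08,0,0,0,-0.13,0,0,0,-0.13,0,0]'; python3 -m pendant '[0,0,0,0,0,0,0,0,0,0,0,0,0,0,0,0]' 0.0;  python3 -m pendant '[0,0,0,0,0,0,0,0,0,0,0,0,0,0,0,0]' 0.3
```

```text
clock: 34.2
tool_pos: [0.4945, 0.383, 0.0698]
tcp_rot: [-1.568, -0.029, 0.015]
force: [3.0, -7.6, 18.1]
opening: 0.0369
clock: 34.6
tool_pos: [0.4943, 0.3807, 0.0694]
tcp_rot: [-1.572, -0.027, 0.015]
force: [0.5, -16.6, 19.4]
opening: 0.0438
clock: 35.0
tool_pos: [0.4941, 0.381, 0.0695]
tcp_rot: [-1.572, -0.027, 0.016]
force: [0.3, -15.0, 20.5]
opening: 0.0567
```

```bash
python3 -m pendant '[0,-0.2,0,0,0,-0.5,0,0,0,-1,0,0,0,-1.8,0,0,0,-2.8,0,0,0,-4,0,0,0,-5.2,0,0,0,-6.2,0,0,0,-6.2,0,0,0,-6.2,0,0]'; python3 - <<'E'
from h import *
print(pose()[0])
for n in('wrist','scene','side'): grab(n,n+'13')
z=load('wrist13');P=pts(z);a=z['a'].astype(int)
sel=lambda x0,x1,y0,y1,z0,z1:(P[...,0]>x0)&(P[...,0]<x1)&(P[...,1]>y0)&(P[...,1]<y1)&(P[...,2]>z0)&(P[...,2]<z1)
for n,m in(('handle',sel(.45,.54,.33,.43,.1105,.118)),('trig',sel(.43,.54,.33,.366,.100,.1105)),('lock',sel(.43,.54,.38,.44,.06,.09)&(a.min(-1)>100))):
    q=P[m];print(n,len(q),q.min(0) if len(q) else '',q.max(0) if len(q) else '',np.median(q,0))
for f in('scene13','side13'):
    P=pts(load(f)); m=(P[...,2]>.05)&(P[...,2]<.07)&(P[...,0]>.572)&(P[...,0]<.69)&(P[...,1]>-.3)&(P[...,1]<.2)
    print(f,cv2.minAreaRect(P[m][:,:2].astype(np.float32)),[circ(P,(.62,y),.035,.12,.145) for y in (.089,.015)])
    print(circ(P,(.548,-.019),.02,.044,.06),circ(P,(.419,.283),.05,.06,.08))
E
```

```text
clock: 36.0
tool_pos: [0.4913, 0.3835, 0.2509]
tcp_rot: [-1.569, -0.024, 0.023]
force: [0.6, -0.5, -0.4]
opening: 0.0571
[0.49130948 0.38354569 0.25091679]
handle 2212 [0.45000193 0.36946781 0.11050063] [0.53994146 0.40027704 0.11414435] [0.4923871  0.38432388 0.11124265]
trig 380 [0.43034866 0.35635437 0.10044585] [0.5098561  0.36599311 0.10954721] [0.48951895 0.36145162 0.10668434]
lock 455 [0.4785728  0.40462722 0.06217736] [0.50629081 0.42733946 0.07355779] [0.48987908 0.4142536  0.07099027]
scene13 ((0.6204563975334167, -0.01558658480644226), (0.0943230614066124, 0.31023672223091125), 2.324627161026001) [((0.6161, 0.0901, 0.0234, np.float64(0.1316)), 286), ((0.6056, 0.0205, 0.023, np.float64(0.1318)), 257)]
((0.5549, -0.0202, 0.0134, np.float64(0.0521)), 11) ((0.4186, 0.2839, 0.028, np.float64(0.0695)), 285)
side13 ((0.6200875043869019, -0.015567958354949951), (0.09471897035837173, 0.31369853019714355), 2.246976137161255) [((0.6146, 0.0878, 0.0249, np.float64(0.1324)), 147), ((0.6049, 0.0208, 0.0248, np.float64(0.1326)), 147)]
((0.5525, -0.0203, 0.0142, np.float64(0.0481)), 37) ((0.4175, 0.2831, 0.0282, np.float64(0.0705)), 180)
```

View pics/scene13.png

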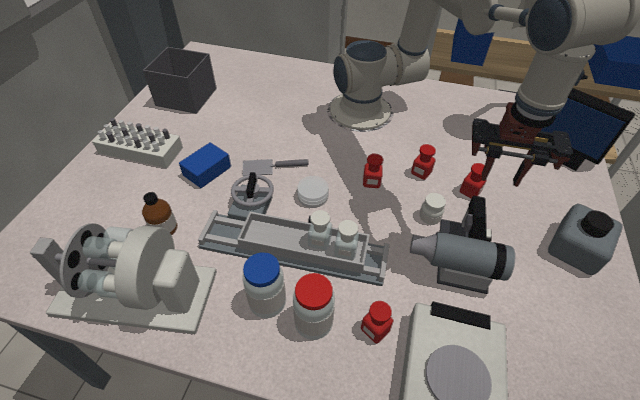

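The trigger is out at 7 mm and the lock is 7 mm down. One jar was knocked about 15 mm inside the tray, so I check that it still stands level.

```bash
python3 - <<'E'
from h import *
for f in('scene13','side13'):
    P=pts(load(f))
    for c in((.6055,.0207),(.6155,.089)):
        q=P[(np.hypot(P[...,0]-c[0],P[...,1]-c[1])<.02)&(P[...,2]>.122)&(P[...,2]<.145)]
        s=np.linalg.lstsq(np.c_[q[:,:2]-c,np.ones(len(q))],q[:,2],rcond=None)[0]; print(f,c,'slope',s.round(3))
        m=(np.hypot(P[...,0]-c[0],P[...,1]-c[1])<.039)&(P[...,2]>.066)&(P[...,2]<.096);q=P[m];print('  body',len(q),cv2.minAreaRect(q[:,:2].astype(np.float32)))
a=cv2.imread('pics/scene13.png')[200:285,230:395]; cv2.imwrite('pics/crop14.png',cv2.resize(a,None,fx=4,fy=4,interpolation=2))
E
```

```text
scene13 (0.6055, 0.0207) slope [ 0.013 -0.002  0.132]
  body 325 ((0.6078290343284607, 0.02062780223786831), (0.050058454275131226, 0.05263978987932205), 2.4323463439941406)
scene13 (0.6155, 0.089) slope [-0.008 -0.014  0.132]
  body 330 ((0.6180546879768372, 0.08969934284687042), (0.05154799297451973, 0.0518520250916481), 3.134070873260498)
side13 (0.6055, 0.0207) slope [0.001 0.024 0.133]
  body 292 ((0.6038674116134644, 0.016699014231562614), (0.05107264965772629, 0.05487541854381561), 86.21388244628906)
side13 (0.6155, 0.089) slope [0.012 0.017 0.133]
  body 166 ((0.5980687141418457, 0.08602748811244965), (0.02477090433239937, 0.05388212576508522), 13.719749450683594)
```

View pics/crop14.png

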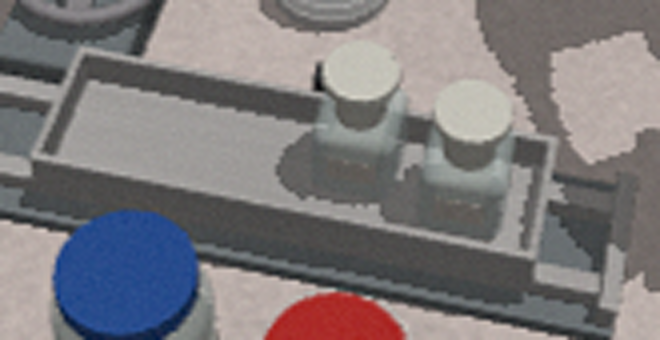

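The crop shows both jars upright and level on the tray floor (heads at (362,70) and (473,108), slopes under 0.03), one of them against the near wall but inside. I hand in.

```bash
python3 -c "
from cell import hand_in; print(hand_in())"
```

```text
the job is handed in; nothing more can be done
None
```

I finished all three parts and handed the job in at about 36 s on the robot's clock; the hand-in gave no verdict.

- **Jars:** I found two clear jars and stood both in the tray. In the last pictures they are upright and at floor height, with head tops at 0.132 m and measured slopes under 0.03. One was knocked about 15 mm sideways late in the run. It now rests about 13 mm off the tray's centre line, close to the robot-side wall and inside the limits, so I left it there.
- **Handwheel:** I turned it about 349° over two grasps, and the tray moved about 97 mm. The wrist camera showed the pointer about 1.5 mm from the centre of the mark, against a limit of 6 mm. The later tray measurements agree with about 0 to 2 mm.
- **Blower:** I squeezed the trigger right in, pressed the lock button to its stop and eased the fingers open. Afterwards the trigger measured about 7 mm in and the button about 7 mm down, with nothing touching them.
- **Bystanders:** Nothing showed as displaced in the last scene picture. I only measured the tub, which had not moved.
- **Less certain:** Sliding the fingers down the handle took more force than expected, 22 to 33 N vertically. No other check failed or disagreed.

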